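# Prime the bench lubricator

### The job

Prime the grease lubricator on the bench, so that it is ready to be coupled to the nipping press: with closed fingertips push the yellow lever of its shut cock round until it lies in line with the pipe, over the metal block, then pump the black knob with full strokes, letting it come all the way up after each, until the red indicator pin has popped fully out, and leave the knob up. Work by pushing alone: nothing is pinched or lifted, the pin is left to come out by itself, and the small things round the lubricator stay where they are.

Things in the scene. Friction and masses are not known exactly. Their poses are not given: they have to be found in the camera images.
- lubricator: hand grease pump, screwed down to the bench by its dark iron foot plate, 135 x 300 x 10 mm. Origin on the underside at bench height, x to its rear, y to its left, z up. Plate: x -57 to 77, y -160 to 140 mm. Green barrel 55 mm across, 121 mm high at x 0, y 95; clear reservoir with black cap, 55 mm across, 122 mm high at x 52, y 95 mm
- block_top (a point): centre of the top of the aluminium distributor block, 90 mm (x) by 70 mm (y), 52 mm above the bench (screw heads to 56 mm), at x 0, y -95 mm of the lubricator. A steel pipe at z 36 mm runs from the barrel on the left through the brass cock into this block
- knob_top (a point): top centre of the black palm knob on the pump's plunger, the knob 53 mm across and 20 mm thick, slightly domed; 172 mm above the bench with the knob up, and it sinks straight down by 26 mm. Axis at x 0, y 95 mm of the lubricator. The barrel and reservoir below and behind it are no higher than 124 mm
- plunger (a joint): how far the knob is down in m: 0 up, 0.026 at the stop. Spring return, 5 N at the top, 9 N at the bottom, a little more when pumping. With the cock less than about three quarters open it is blocked after 1.5 mm. Each full stroke moves the pin out by 2 to 9 mm; a stroke under 20 mm, or begun before the knob is up again, may move nothing
- lever_tip (a point): end of the cock's lever, at mid-height of its yellow sleeve; the sleeve is 62 mm long, 14 mm wide and 16 mm high (z 60 to 76 mm above the bench) and reaches from 29 to 91 mm from the cock's axis
- cock_axis (a point): upright turning axis of the cock's lever at the height of lever_tip; at x 0, y 5 mm of the lubricator
- cock (a joint): angle of the cock's lever in rad: 0 shut, the lever across the pipe and pointing to the lubricator's front (its -x); 1.571 open, the lever along the pipe and pointing to the lubricator's right (its -y) above the block; turns anticlockwise seen from above. It stays where it is left; about 1.2 N at 60 mm from the axis turns it; stops at both ends. Starts at 0 to 0.25
- pin_tip (a point): round outer end of the red indicator pin, 10 mm thick, which slides out of a brass gland in the block's front face straight to the lubricator's front (its -x)
- pin_out (a joint): how far the pin has come out in m; at 0 its end stands 6.5 mm proud of the gland. It starts at 0 to 0.011, creeps out by 2 to 5 mm a stroke, jumps to about 0.024 (not yet enough), and with one more stroke pops out to its stop at 0.030, fully out, where it stays. Three to six full strokes do it; further strokes do nothing
- indicator_pin: the red indicator pin; origin in the block's front face on the pin's axis when the pin is at 0, moves with the pin; not to be touched
- needle_tin: flat round metal tin, 46 mm across, 21 mm high, loose, in front of the pump; origin at the centre of its underside
- thread_reel: upright wooden reel of brown thread, 36 mm across, 45 mm high, loose, in front of and to the right of the block; origin at the centre of its underside
- eraser: small blue and white eraser, 21 x 42 x 13 mm, loose, to the right of the lubricator; origin at the centre of its underside

How it is judged:
By the outcome, as a careful person would: the job done as asked, in the order asked, and still so for the second after the job is handed in, with the robot touching nothing.
It also fails if it takes over 64 s, if anything falls off the work surface, if the arm or the gripper's body presses on something with over 40 N, if the wrist force passes 120 N, or if a joint passes its speed limit or range.

### The arm

A 7-joint arm with a two-finger parallel gripper is mounted at the origin on a cart in front of the work surface, level with it; the furniture and walls round the work are solid. World frame = base frame: x ahead of the robot, y to its left, z up, the work surface at z = 0. Lengths are in mm, angles in rad, forces in N, time in s.
With the tool pointing down it reaches from about 350 to 900 mm from the base axis. Payload 8.1 kg.
Tool frame: the origin (TCP) lies midway between the tips of the shut fingers; the grasp point (between the pads) lies 19 mm behind it (ctrl.grasp_offset is the distance from the TCP to the grasp point, in mm); z points along the fingers, y is the line along which they close (so a half turn about z gives the same grasp; the last joint's range is limited). The gripper opens to 85 mm and grips with 20 to 120 N. Pads are 22 mm wide; open, the fingers measure 114 mm over their backs; the gripper's body (76 mm by 85 mm) begins 54 mm behind the grasp point. The pads swing forward as they close: fully open they stand 13 mm farther back than shut.
Start: joints at [1.141, 0.434, 0.025, 1.573, -0.012, 1.134, -0.075], TCP at [200.61, -591.943, 231.323] pointing down, gripper open.
Joint ranges: [-2.62, 2.62], [-0.44, 2.09], [-1.27, 1.32], [0.08, 2.57], [-1.32, 4.46], [0.12, 2], [-2.74, 2.74]. Speed limits (rad/s): [2.22, 2.22, 3.01, 3.01, 3.14, 3.14, 3.14].

### API

Orientations are given as a unit quaternion [x, y, z, w].
In Python, from workcell import ctrl, cams gives the robot as it stands. Calls block until the motion is done:
- ctrl.reach(position, orientation): joint-space move of the TCP to a pose.
- ctrl.servo_line(position, ori=None, v=150): straight line of the TCP; ori=None keeps the orientation; v is the mean speed in mm/s.
- ctrl.set_joints(angles): joint-space move.
- ctrl.grip(opening, grip_force=None): finger opening in mm; grip_force is the grip in N (None keeps the last); returns when the fingers have stopped.
- ctrl.wait(seconds).
- ctrl.inverse_kinematics(position, orientation): joint angles nearest the present ones, or None.
- cams.camera(name): name is "scene" or "top" or "wrist"; returns a dict with "frame" (480x640x3 uint8, red, green, blue), "fx", "fy", "cx", "cy" (pixels), "rvec" (rotation vector, rad) and "tvec" (3), from world to camera coordinates, as OpenCV has them. Camera axes: x right, y down, z forward; pixel columns grow to the right and rows downward; lengths in mm; the calibration is good to about 2 mm. The wrist camera is an equidistant fisheye: a pixel r from the principal point sees the ray r / f radians off the axis. A picture is of the moment at which its call begins. There is no depth.
A pose or a line that the arm cannot do raises ctrl.IKError and nothing moves.
- ctrl.job_done(): hands the job in; it is judged then, once.
Readings, each from a call of its own:
- ctrl.get_time_s(): time.
- ctrl.get_q(): joint angles.
- ctrl.get_dq(): joint speeds.
- ctrl.get_joint_efforts(): joint torques, N m.
- ctrl.get_position(): TCP position.
- ctrl.get_eef_rot(): TCP orientation.
- ctrl.get_ft_force(): force on the tool from outside, world axes, zero at the start.
- ctrl.get_wrist_torque(): the same for the moment, N m.
- ctrl.get_width(): finger opening in mm.
- ctrl.get_grip_force(): force on a finger pad.
Only numpy, scipy, OpenCV 4.12 (cv2) and the standard library are available. Lean on these libraries where they do the work, as an engineer would, in place of code of your own. Each camera call takes 0.05 s, during which the arm holds its last target. There are 200 camera calls.

## Working session

There is one attempt and no reset: what is moved stays moved. The work goes in short steps, each a Python script; the robot and the scene stay as the last script left them, time stands still between calls to the robot, and variables do not carry over. Pictures are saved under pics/ and viewed, at most 10 in all, crops included, and the job is handed in when it is done.

```bash
mkdir -p pics; ls
python3 - <<'E'
from workcell import ctrl,cams
import cv2,pickle
d={}
for n in ("scene","top","wrist"):
    c=cams.camera(n);d[n]=c
    cv2.imwrite(f"pics/{n}0.png",c["frame"][:,:,::-1]);print(n,c["fx"],c["cx"],c["cy"],c["rvec"],c["tvec"])
pickle.dump(d,open("c0.pkl","wb"))
print(ctrl.get_eef_rot(),ctrl.get_time_s())
E
```

```text
pics
scene 591.1826641815072 329.4333831161636 241.76993917962818 [ 0.92011617 -2.39116134  1.17418042] [407.02341993 318.69680431 749.82969459]
top 617.6359410634664 317.43101123018613 234.16033884677688 [ 2.14055933 -2.17952029  0.1494252 ] [  -9.5625518   551.20550413 1063.40332414]
wrist 371.64829954431775 321.02034591762896 235.50659638731582 [-2.36511978  1.69667738  0.23527181] [-623.65836626  -35.01893846  379.08052933]
[ 9.86679206e-01  1.62676834e-01 -1.79438558e-04 -6.00710532e-04] 0.15
```

View pics/scene0.png

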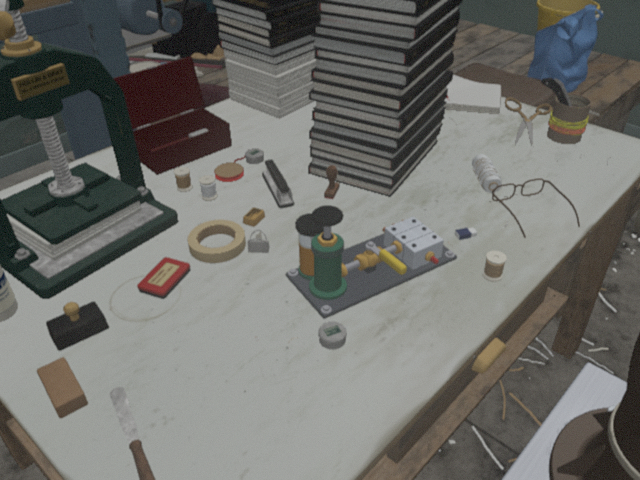

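View pics/top0.png

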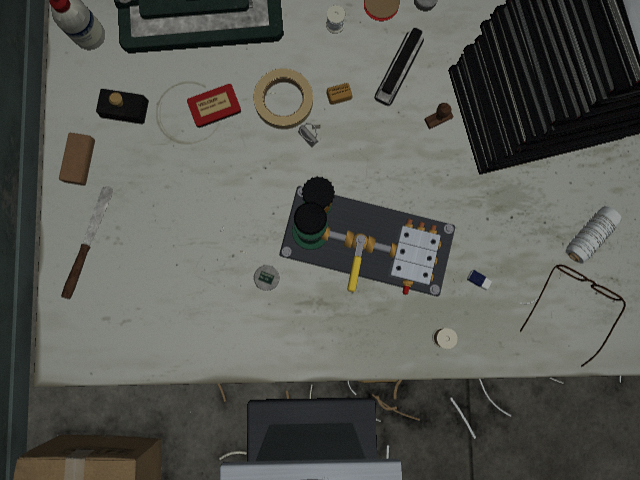

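The pump lies at about (310,215) in top with the block at (415,255), lever tip at about (353,290), and red pin at (406,288). In scene the knob is at (327,215) and the lever tip at (404,270). I'll enlarge both for exact pixels.

```bash
cat > h.py <<'E'
import numpy as np,cv2
def RT(c): return cv2.Rodrigues(np.array(c["rvec"],float))[0],np.array(c["tvec"],float)
def ray(c,uv):
    R,t=RT(c);d=R.T@np.array([(uv[0]-c["cx"])/c["fx"],(uv[1]-c["cy"])/c["fy"],1.]);return -R.T@t,d/np.linalg.norm(d)
def atz(c,uv,z):
    o,d=ray(c,uv);return o+d*(z-o[2])/d[2]
def tri(c1,u1,c2,u2):
    o1,d1=ray(c1,u1);o2,d2=ray(c2,u2)
    s=np.linalg.lstsq(np.c_[d1,-d2],o2-o1,rcond=None)[0];p,q=o1+s[0]*d1,o2+s[1]*d2
    return (p+q)/2,np.linalg.norm(p-q)
def proj(c,P):
    R,t=RT(c);q=R@np.asarray(P,float)+t;return np.array([c["fx"]*q[0]/q[2]+c["cx"],c["fy"]*q[1]/q[2]+c["cy"]])
E
python3 - <<'E'
import pickle,cv2
d=pickle.load(open("c0.pkl","rb"))
for n,x,y in (("top",265,165),("scene",275,195)):
    f=d[n]["frame"][y:y+150,x:x+200,::-1]
    cv2.imwrite(f"pics/{n}0c.png",cv2.resize(f,None,fx=4,fy=4,interpolation=cv2.INTER_CUBIC))
E
```

```text
(no output)
```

View pics/top0c.png

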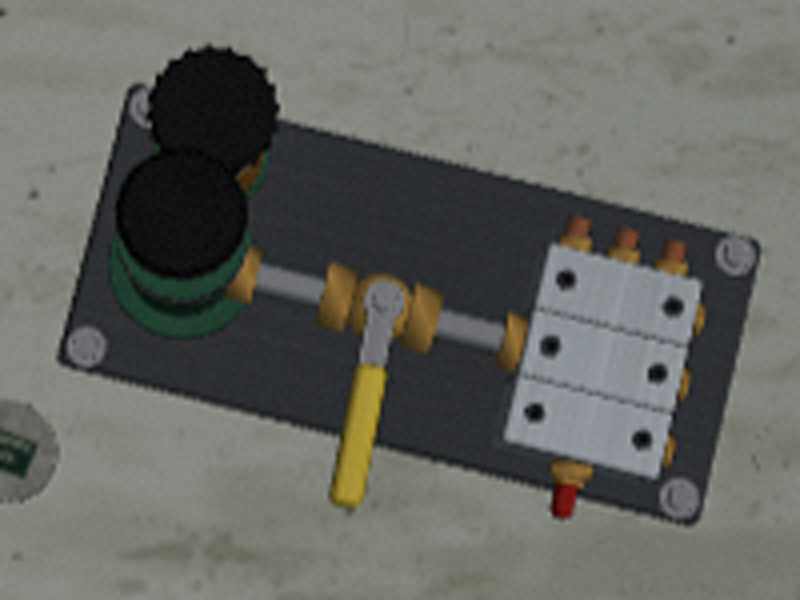

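View pics/scene0c.png

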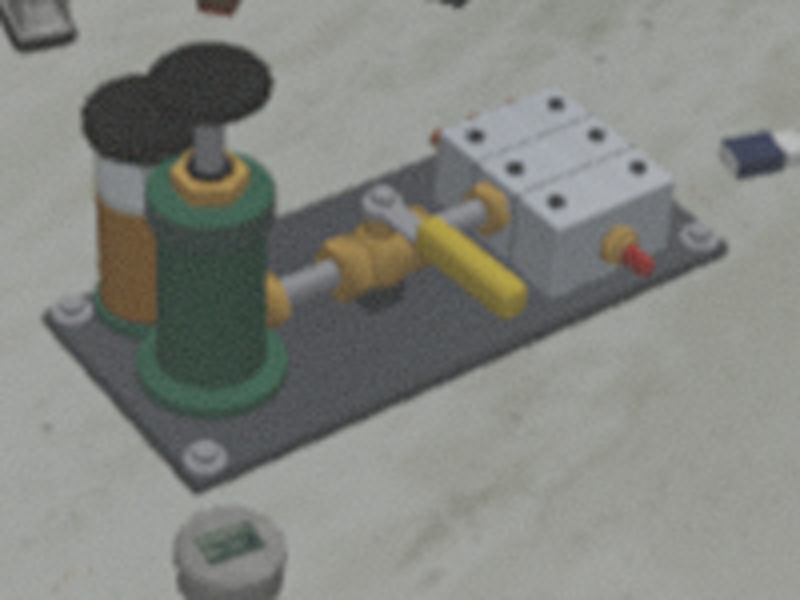

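Top crop: knob centre (182,213), pivot (383,297), sleeve end (348,500), block corners (550,243),(703,282),(660,478),(503,438), pin at (563,515). Scene crop: knob (210,80), sleeve end (512,300), and the block corners are clear. Next I fit the pose from both views.

```bash
cat > fit.py <<'E'
import pickle,numpy as np
from h import *
from scipy.optimize import least_squares
d=pickle.load(open("c0.pkl","rb"))
T=lambda u,v:np.array([265+u/4-.4,165+v/4-.4]);S=lambda u,v:np.array([275+u/4-.4,195+v/4-.4])
t,s=d["top"],d["scene"]
B={(45,-60,52):(T(550,243),S(440,132)),(45,-130,52):(T(703,282),S(560,90)),(-45,-130,52):(T(660,478),S(672,185)),(-45,-60,52):(T(503,438),S(552,225)),
(77,140,10):(T(130,85),S(45,318)),(-57,140,10):(T(58,362),S(197,493)),(-57,-160,10):(T(697,525),S(727,250)),(0,95,170):(T(182,213),S(210,80))}
def W(p,P): 
    c,s_=np.cos(p[3]),np.sin(p[3]);return np.array([p[0]+c*P[0]-s_*P[1],p[1]+s_*P[0]+c*P[1],p[2]+P[2]])
f=lambda p:np.concatenate([np.r_[proj(t,W(p,P))-a,proj(s,W(p,P))-b] for P,(a,b) in B.items()])
r=least_squares(f,[500,0,0,0],x_scale=[100,100,100,1],loss="soft_l1");p=r.x
print("pose",p);print(np.round(f(p).reshape(-1,4),1))
for P,(a,b) in B.items(): print(P,W(p,P).round(1),*tri(t,a,s,b))
tip,e=tri(t,T(348,497),s,S(512,298));print("tip",tip,e,"axis",W(p,(0,5,68)))
piv=atz(t,T(383,297),70);tp=atz(t,T(348,500),70);v=tp-piv;print("pivot",piv,"len",np.hypot(*v[:2]),"cock",np.arctan2(v[1],v[0])-(p[3]+np.pi) )
for n,q,z in (("tin",(265,277),21),("reel",(446,338),45),("eraser",(479,279),13),("pintip",T(563,516),36)): print(n,atz(t,q,z))
np.save("pose.npy",p)
E
python3 fit.py
```

```text
pose [ 5.35349460e+02 -9.91190845e+01 -4.83342527e+00 -2.64864158e-01]
[[-0.2 -0.3 -0.7  1.2]
 [ 0.2 -0.4 -1.8  0.1]
 [-0.3  0.2  1.1 -0.1]
 [-0.1  0.4  1.4  2.8]
 [ 0.1 -0.5 -1.3 -0.4]
 [-0.2  0.4 -0.4 -0.4]
 [ 0.7  0.   1.1 -0.7]
 [ 0.3  0.1  0.1  0. ]]
(45, -60, 52) [ 563.1 -168.8   47.2] [ 561.83223624 -168.71025079   50.55781058] 0.4494992169113021
(45, -130, 52) [ 544.7 -236.4   47.2] [ 542.55713766 -236.52682393   48.3935793 ] 3.024060514484156
(-45, -130, 52) [ 457.9 -212.8   47.2] [ 459.08816408 -213.03222063   46.18642999] 2.0124445726080493
(-45, -60, 52) [ 476.2 -145.2   47.2] [ 477.50449383 -143.91978789   53.66218673] 2.480291631461557
(77, 140, 10) [646.3  15.8   5.2] [644.62029702  15.40625299   5.1929763 ] 1.9088034869468273
(-57, 140, 10) [517.   50.9   5.2] [517.33788453  50.33693599   3.68760071] 1.089868809469795
(-57, -160, 10) [ 438.5 -238.6    5.2] [ 439.08697423 -237.25899523    3.78229193] 1.205826059913129
(0, 95, 170) [560.2  -7.4 165.2] [560.1897521   -7.02099206 165.49668553] 0.1973474021502219
tip [451.65679715 -75.60420652  68.73702789] 0.15826681517799115 axis [536.65835109 -94.29344414  63.16657473]
pivot [537.06357707 -92.84133744  70.        ] len 88.50368582907763 cock 0.06802846858874112
tin [477.33093621  75.35014528  21.        ]
reel [ 364.82486969 -238.30827333   45.        ]
eraser [ 467.23579021 -309.51266147   13.        ]
pintip [ 442.79862612 -172.11571714   36.        ]
```

```bash
cat > g.py <<'E'
import numpy as np
from workcell import ctrl,cams
yaw=-0.265;AX=np.array([536.8,-93.6]);KN=np.array([560.2,-7.2])
def q(psi): return [np.cos(psi/2),np.sin(psi/2),0,0]
def pose(th,off,r=78,z=64):
    phi=yaw+np.pi+th;u=np.array([np.cos(phi),np.sin(phi)]);n=np.array([u[1],-u[0]])  # n: trailing side
    P=AX+r*u+off*n; return [*P,z],q(yaw+th)
E
python3 - <<'E'
from g import *
ok=True
for th in np.linspace(0,1.6,9):
    p,o=pose(th,18);s=ctrl.inverse_kinematics(p,o);print(round(th,2),np.round(p),None if s is None else np.round(s,2));ok&=s is not None
for z in (250,144):
    s=ctrl.inverse_kinematics([*KN,z],q(.3));print(s is not None and np.round(s,2));ok&=s is not None
if ok:
    ctrl.grip(0)
    p,o=pose(0.06,44)
    ctrl.reach([*p[:2],230],o);ctrl.servo_line(p)
    print(ctrl.get_time_s(),ctrl.get_position(),ctrl.get_ft_force(),ctrl.get_width())
    import cv2;cv2.imwrite("pics/w1.png",cams.camera("wrist")["frame"][:,:,::-1])
    cv2.imwrite("pics/s1.png",cams.camera("scene")["frame"][:,:,::-1])
E
```

```text
0.0 [466. -56.  64.] [ 0.15  0.42 -0.19  2.11  0.13  0.62 -1.97]
0.2 [460. -71.  64.] [ 0.2   0.42 -0.21  2.12  0.15  0.61 -1.75]
0.4 [457. -86.  64.] [ 0.25  0.42 -0.23  2.12  0.16  0.61 -1.53]
0.6 [ 457. -102.   64.] [ 0.31  0.43 -0.26  2.11  0.18  0.62 -1.31]
0.8 [ 461. -118.   64.] [ 0.37  0.44 -0.3   2.09  0.21  0.64 -1.11]
1.0 [ 467. -133.   64.] [ 0.42  0.46 -0.33  2.07  0.24  0.65 -0.9 ]
1.2 [ 476. -146.   64.] [ 0.46  0.48 -0.35  2.04  0.26  0.67 -0.7 ]
1.4 [ 488. -157.   64.] [ 0.49  0.5  -0.38  2.    0.28  0.69 -0.5 ]
1.6 [ 501. -165.   64.] [ 0.53  0.52 -0.42  1.96  0.31  0.72 -0.32]
[ 0.26  0.36 -0.46  1.68  0.17  1.15 -1.52]
[ 0.19  0.45 -0.38  1.81  0.2   0.91 -1.54]
4.3833 [469.94441507 -34.61328293  64.62330296] [-0.57283621  1.02759414  0.17069443] -0.04099908646289649
```

View pics/w1.png

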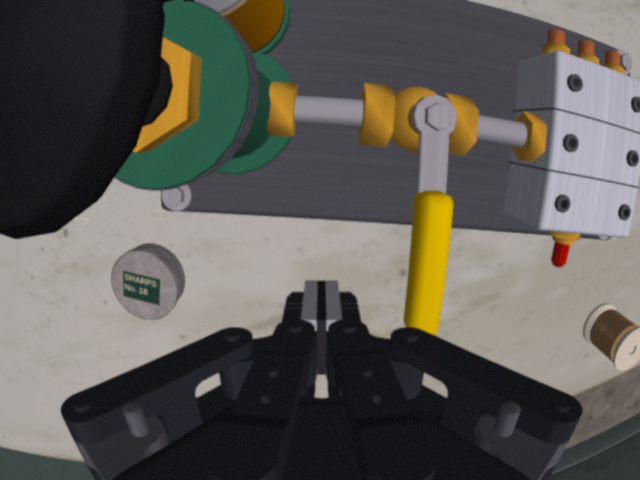

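The wrist view shows shut fingertips at (322,290), the lever sleeve to their right at (428,265), and a clear way between them. I push now.

Run:
```python
from g import *
import cv2
F0=np.array(ctrl.get_ft_force())
def go(th,off,v):
    p,o=pose(th,off);ctrl.servo_line(p,o,v=v)
    f=np.array(ctrl.get_ft_force())-F0;n=np.array([np.sin(yaw+np.pi+th),-np.cos(yaw+np.pi+th)])
    print(round(th,2),off,np.round(f,1),"push",round(float(f[:2]@n),1),round(ctrl.get_time_s(),1));return float(f[:2]@n)
off=16
go(0.06,off,60)
for th in np.arange(0.2,1.41,0.2): 
    if go(th,off,70)>12: break
else:
    for th in np.arange(1.43,1.66,0.03):
        if go(th,off,30)>5: break
cv2.imwrite("pics/t2.png",cv2.resize(cams.camera("top")["frame"][165:315,265:465,::-1],None,fx=3,fy=3))
cv2.imwrite("pics/w2.png",cams.camera("wrist")["frame"][:,:,::-1])
```

```text
0.06 16 [ 0.4 -1.   1.2] push -0.9 5.1
0.2 16 [ 0.5 -0.4  0.8] push -0.3 5.4
0.4 16 [-0.5 -0.4  0.8] push -0.4 5.8
0.6 16 [ 0.1 -0.1  0.8] push -0.1 6.2
0.8 16 [ 0.3 -0.5  1.5] push -0.6 6.5
1.0 16 [-0.4 -0.3  1.4] push 0.1 6.9
1.2 16 [-0.6  0.5  0.7] push 0.8 7.3
1.4 16 [ 0.2 -0.2  0.6] push -0.3 7.7
1.43 16 [-0.4 -0.3  2. ] push 0.3 7.9
1.46 16 [-0.4 -0.1  1.2] push 0.4 8.2
1.49 16 [-0.2  0.5  1.6] push 0.3 8.4
1.52 16 [-4.4  0.7  3.9] push 4.4 8.7
1.55 16 [-11.5   4.7   8.1] push 12.3 8.9
```

View pics/w2.png

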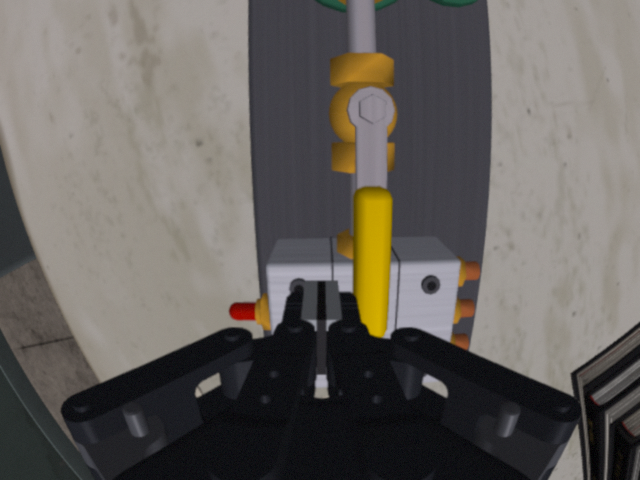

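The lever lies in line over the block against its stop (sleeve at (372,262)). The pin, at (243,311), is untouched. Next is the knob.

Run:
```python
from g import *
import cv2
p,o=pose(1.5,38);ctrl.servo_line(p,o,v=80);ctrl.servo_line([*p[:2],215],v=200)
cv2.imwrite("pics/s3.png",cv2.resize(cams.camera("scene")["frame"][195:345,275:475,::-1],None,fx=3,fy=3))
ctrl.reach([*KN,200],q(0.3));ctrl.servo_line([*KN,176],v=80)
ctrl.wait(.2);F0=np.array(ctrl.get_ft_force())
for z in (165,155,150,148,147,146,145,144):
    ctrl.servo_line([*KN,z],v=60);f=np.array(ctrl.get_ft_force())-F0
    print(z,ctrl.get_position().round(1) if hasattr(ctrl.get_position(),'round') else ctrl.get_position(),f.round(1),round(ctrl.get_time_s(),2))
    if f[2]>22: break
ctrl.servo_line([*KN,178],v=80);ctrl.wait(.4)
print(ctrl.get_time_s(),ctrl.get_ft_force())
cv2.imwrite("pics/s4.png",cv2.resize(cams.camera("scene")["frame"][195:345,275:475,::-1],None,fx=3,fy=3))
```

```text
165 [560.8  -7.1 165.2] [1.4 0.1 2.3] 12.52
155 [560.7  -7.1 155.5] [ 2.6 -0.   5. ] 12.83
150 [560.7  -7.1 150.7] [0.8 0.2 6.8] 13.08
148 [560.7  -7.1 148.8] [ 0.8 -1.   7.1] 13.33
147 [560.8  -7.1 147.9] [-0.4 -0.3  7.2] 13.58
146 [560.8  -7.1 147. ] [ 1.  -1.   6.9] 13.83
145 [560.8  -7.1 146. ] [ 0.6 -1.   7.5] 14.08
144 [560.8  -7.1 145.9] [-2.4 -0.7 16.3] 14.33
15.3083 [-0.48529715 -0.1088889  -0.34851578]
```

View pics/s4.png

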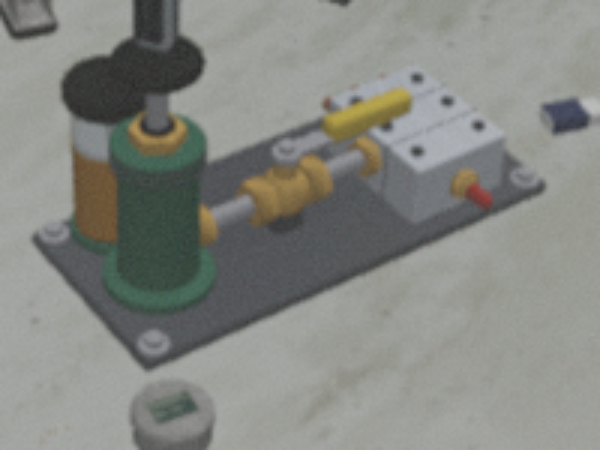

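The knob is back up, and the pin has crept a little (tip about (487,203) in the crop). I keep stroking and measure the pin in the scene view after each stroke.

```bash
cat > pump.py <<'E'
from g import *
from h import proj
import cv2,sys
def pin(name,f=None):
    c=cams.camera(name) if f is None else f
    im=c["frame"].astype(int);m=(im[...,0]>90)&(im[...,0]>2*im[...,1])&(im[...,0]>2*im[...,2])
    L=lambda x:(535.35+np.cos(yaw)*x+np.sin(yaw)*95, -99.1+np.sin(yaw)*x-np.cos(yaw)*95,36)
    a,b=proj(c,L(-50)),proj(c,L(-100));ax=(b-a)/50;n=np.linalg.norm(ax)
    v,u=np.nonzero(m);w=np.c_[u,v]-a;s=w@ax/n;t=w@np.array([-ax[1],ax[0]])/n
    k=(abs(t)<10)&(s>-5*n)&(s<70*n); return 50+np.percentile(s[k],97)/n, k.sum()
if __name__=="__main__":
    import pickle
    d=pickle.load(open("c0.pkl","rb"));print("start",pin("scene",d["scene"]),pin("top",d["top"]))
    print("now",pin("scene"),pin("top"))
    for i in range(int(sys.argv[1])):
        ctrl.servo_line([*KN,143.8],v=60);ctrl.wait(.15);z=ctrl.get_position()[2];fz=ctrl.get_ft_force()[2]
        ctrl.servo_line([*KN,178],v=80);ctrl.wait(.5)
        print(i,round(z,1),round(fz,1),pin("scene"),pin("top"),round(ctrl.get_time_s(),1))
E
python3 pump.py 2
```

```text
start (np.float64(69.13223636789361), np.int64(11)) (np.float64(68.90017026008297), np.int64(29))Traceback (most recent call last):
  File "pump.py", line 14, in <module>
    print("now",pin("scene"),pin("top"))
                             ~~~^^^^^^^
  File "pump.py", line 10, in pin
    k=(abs(t)<10)&(s>-5*n)&(s<70*n); return 50+np.percentile(s[k],97)/n, k.sum()
                                               ~~~~~~~~~~~~~^^^^^^^^^
    return _quantile_unchecked(
        a, q, axis, out, overwrite_input, method, keepdims, weights)
    return _ureduce(a,
                    func=_quantile_ureduce_func,
    ...<5 lines>...
                    overwrite_input=overwrite_input,
                    method=method)
    r = func(a, **kwargs)
    result = _quantile(arr,
                       quantiles=q,
    ...<2 lines>...
                       out=out,
                       weights=wgt)
    slices_having_nans = np.isnan(arr[-1, ...])
                                  ~~~^^^^^^^^^
IndexError: index -1 is out of bounds for axis 0 with size 0
```

The arm hides the pin in the top view, so I use the scene view only, with a looser red threshold.

```bash
sed -i 's/,pin("top"))/)/; s/,pin("top"),round/,round/; s/im\[...,0\]>90/im[...,0]>70/; s/>2\*im/>1.7*im/g' pump.py; python3 pump.py 3
```

```text
start (np.float64(70.91324677014882), np.int64(28)) (np.float64(69.61107000636866), np.int64(36))
now (np.float64(73.79964659193942), np.int64(35))
0 145.8 27.0 (np.float64(78.1712594375729), np.int64(43)) 17.5
1 145.8 25.8 (np.float64(84.46954921926522), np.int64(57)) 19.5
2 145.8 26.0 (np.float64(90.34670283866782), np.int64(63)) 21.5
```

```bash
python3 pump.py 1
python3 - <<'E'
from g import *
import cv2
ctrl.servo_line([*KN,230],v=150)
ctrl.reach([400,-330,260],q(0.3))
from pump import pin
c=[cams.camera(n) for n in("scene","top")]
print(pin("",c[0]),pin("",c[1]),ctrl.get_time_s())
a=cv2.resize(c[0]["frame"][195:345,275:475],None,fx=3.8,fy=3.8)[:570,:800];b=cv2.resize(c[1]["frame"][165:315,245:465],None,fx=3.6,fy=3.6)
cv2.imwrite("pics/a5.png",a[...,::-1]);cv2.imwrite("pics/b5.png",b[...,::-1])
E
```

```text
start (np.float64(70.91324677014882), np.int64(28)) (np.float64(69.61107000636866), np.int64(36))
now (np.float64(90.26163621388763), np.int64(69))
0 145.8 26.0 (np.float64(90.29168331815069), np.int64(68)) 23.5
(np.float64(90.29168331815069), np.int64(68)) (np.float64(89.39703652811372), np.int64(89)) 25.4833
```

View pics/a5.png

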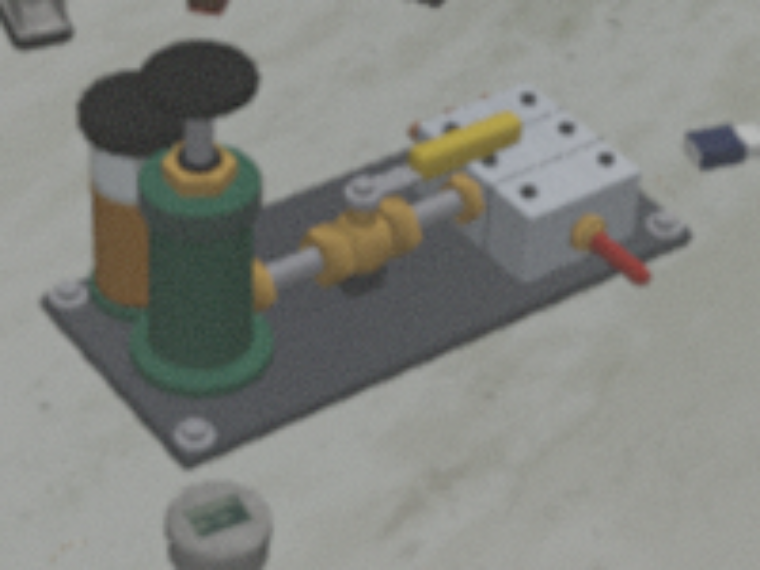

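View pics/b5.png

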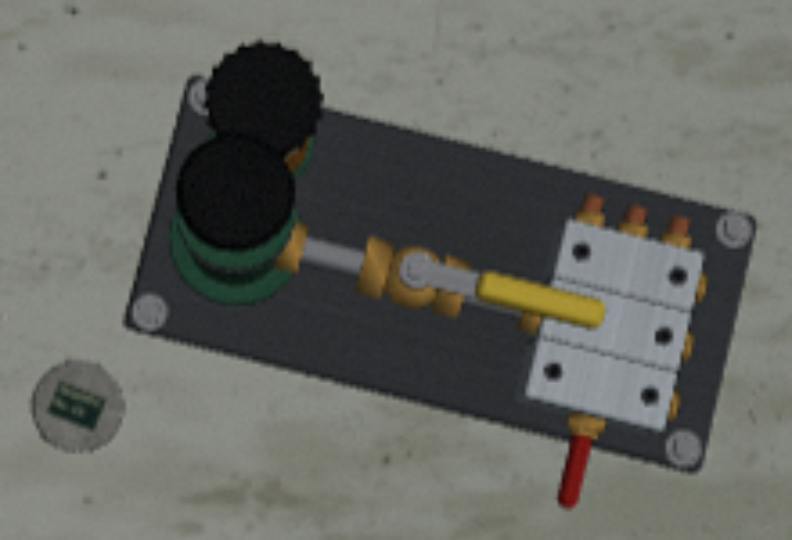

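The lever is in line with the pipe, the knob is up, and the pin is fully out, unchanged by a further stroke. The tin and eraser haven't moved. I hand in.

```bash
python3 -c "
from workcell import ctrl
print(ctrl.job_done())"
```

```text
the job is handed in; nothing more can be done
None
```

The lubricator is primed and handed in at about 25 s: the cock is open with its lever in line over the block, five full strokes brought the red pin fully out (the last moved it no further), and the knob is left up.

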